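# Unlock the plug gauge and hold it part drawn at the pointer

### The job

The plug gauge in the black test fixture is locked in its bayonet socket: take it by its cross bar, turn it anticlockwise (seen from above) until its lugs line up with the slot in the socket, and draw it straight up, without forcing it against the socket, until its round collar is level with the tip of the brass pointer beside it. Finish holding it there, still gripped, upright and with its lower end in the bore: do not let it go, pull it right out, move the pointer or disturb the things lying around.

Things in the scene. Friction and masses are not known exactly. Their poses are not given: they have to be found in the camera images.
- gauge_bar (a point): centre of the plug gauge's aluminium cross bar, the place to grip: bar 60 mm long (along this x), 18 mm wide (y), 20 mm high (z, up the rod). The lugs run along the same x as the bar. At the start it is 150 mm above the cart top and has to be turned 0.7 to 1.2 rad anticlockwise (seen from above) to unlock
- gauge_collar (a point): centre of the gauge's round collar (26 mm in diameter, 8 mm thick), on the rod's axis 42 mm below the centre of the bar; z up the rod. 108 mm above the cart top at the start
- gauge: the plug gauge, a loose upright steel rod 16 mm in diameter (0.2 to 0.45 kg) standing in the bore; origin at the rod's lower end, on its axis, 140 mm below the bar's centre, resting on the bore's floor at the start; z up the rod. Its two lugs are a 6 mm cross pin, 20 mm to each side of the axis along x, 75 mm above the origin
- socket (a point): centre of the top face of the bayonet socket, on the bore's axis, 97 mm above the cart top; z up. The socket is a 56 mm square steel housing with a slot 11 mm wide and 48 mm long along this x. The gauge is unlocked when its bar lies along this x (either way round); stops keep it from turning more than about 0.08 rad further
- fixture: black test fixture, fixed to the cart: an 80 mm square block 80 mm high under the socket; origin on the bore's axis at the cart top, axes as the socket's. Bore 17.6 mm wide, 70 mm deep from the block's top. The socket's cap, 6 mm thick, stops the lugs after 3 mm of rise when they are not in the slot; through the slot they are clear of it after rising 15 mm
- pointer_tip (a point): free tip of the thin level brass pointer, 40 mm from the bore's axis, 35 degrees clockwise of the socket's x seen from above, pointing at the axis; z up. It sits stiffly on a 10 mm steel post (165 mm high, 90 mm from the axis, same direction), at 132 to 156 mm above the cart top, 24 to 48 mm above the collar at the start
- movement: bystander: brass movement frame, two plates on four pillars, 70 x 45 x 50 mm; origin under its centre
- weight: bystander: aluminium weight with knurled edges, 40 mm in diameter, 28 mm high; origin under its centre
- oak_base: bystander: oak base block, 110 x 85 x 30 mm; origin under its centre
- tin: bystander: chipped white enamel tin with pallet arms in it, 84 mm in diameter, 36 mm high; origin under its centre
There are look-alikes about, which are no part of the job. What is meant by the gauge is not blue, and is the smaller of those in its own colour. Of the things like the fixture, leave any that is turquoise; of the rest the smaller one is meant.

How it is judged:
On the way:
1. the gauge, still down, is turned so that its lugs line up with the slot (angle between the x axis of gauge_bar and the x axis of socket, either way round below 0.25 rad and z of gauge in the frame of socket below -0.079 m), for 0.05 s.
At the end, for the whole second after the job is handed in: The fingers grip the gauge (more than 2 N); the middle of its collar is within 5 mm of the height of the pointer's tip; the gauge is upright (within 0.08 rad), at rest, and its lower end is still in the bore (on the axis within 4 mm, at least 8 mm below the mouth) (z of gauge_collar in the frame of pointer_tip between -0.005 and 0.005 m and horizontal distance between gauge and socket below 0.004 m and z of gauge in the frame of socket below -0.025 m and angle between gauge_bar's own z axis and vertical below 0.08 rad and contact force between the fingers and gauge above 2 N and linear speed of gauge below 0.02 m/s); the arm keeps its last pose, push and grip.
It fails at once if the gauge is pulled right out of the bore (z of gauge in the frame of socket above -0.014 m).
It fails at once if the gauge is forced against the fixture (more than 45 N) (contact force between gauge and fixture above 45 N).
It fails at once if the pointer is moved from its height (more than 4 mm) (distance of pointer_tip from where it was at the start of the episode above 0.004 m).
It fails at once if a bystander is moved more than 20 mm (distance of any of movement, weight, oak_base, tin from where it was at the start of the episode above 0.02 m).
It also fails if it takes over 35 s, if anything falls off the work surface, if the arm or the gripper's body presses on something with over 40 N, if the wrist force passes 120 N, or if a joint passes its speed limit or range.

### The arm

A 7-joint arm with a two-finger parallel gripper is mounted at the origin on the work surface. World frame = base frame: x ahead of the robot, y to its left, z up, the work surface at z = 0. Lengths are in m, angles in rad, forces in N, time in s.
With the tool pointing down it reaches from about 0.425 to 0.95 m from the base axis. Payload 4.7 kg.
Tool frame: the origin (TCP) lies between the finger pads; the fingertips stand 14 mm ahead of it and the grasp point (between the pads) lies 5 mm behind it; y points along the fingers, z is the direction in which the jaws open and shut, and the axes are right-handed (so a half turn about y gives the same grasp; the last joint's range is limited). The gripper opens to 87 mm and grips with 3 to 60 N. Pads are 19 mm wide; open, the fingers measure 117 mm over their backs; the gripper's body (75 mm by 190 mm) begins 51 mm behind the grasp point.
Start: joints at [1.153, 0.469, -0.049, 1.532, 0.024, 1.141, -0.082], TCP at [0.256, -0.625, 0.237] pointing down, gripper open.
Joint ranges: [-2.59, 2.59], [-0.33, 1.99], [-1.39, 1.29], [0.1, 2.45], [-1.04, 4.18], [0.21, 1.99], [-2.66, 2.66]. Speed limits (rad/s): [2.57, 2.57, 3.14, 3.14, 3.14, 3.14, 3.14].

### API

Orientations are given as a unit quaternion [w, x, y, z].
In Python, from station import readout, viewer, job gives the robot as it stands.
- The arm moves only by the tool carry_out, never from a script. Its argument "rows" is a list of rows, each an object with "linear": the shift along the tool's x, y, z in mm, a list of three; "angular": the turn, a rotation vector about the tool's x, y, z in rad, a list of three; "hand": the finger opening in mm, from 0 to 87. In form: [{"linear": [tx, ty, tz], "angular": [ax, ay, az], "hand": hand}, ...]. A call has 1 to 20 rows; each row is the pose to reach, as a shift and turn from the pose commanded when the call began, along the tool's axes at that moment; what a row does not reach only later rows make up. A row lasts 1/12 s, in which the tool goes at most 41.7 mm and 7.16 degrees, less where a joint would pass 70% of its speed; a pose out of reach is approached as far as the arm can. A call with a gripper value outside its range is refused whole. The fingers move at their own pace and stop on an object; "force" is the grip in N (left out, the last holds). Time passes only in rows, so rows that repeat a pose let the fingers close. It gives the time, the measured TCP pose, the force and the opening at its end, in the units of the state.
- readout.read_state(): the state, without advancing time (a new reading comes with each control period).
- viewer.capture(name): name is "side" or "top" or "wrist"; returns a dict with "frame" (400x640x3 uint8, red, green, blue), "depth" (400x640 float32, m along the optical axis (not along the pixel's ray), 0 where there is no reading), "intrinsics" (3x3 intrinsics, pixels), "k1" (the pictures are not rectified: a ray, as slopes to the right and down, at radius r is drawn at 1 + k1 r^2 times it, then the intrinsics apply), "cam_to_world" (4x4, takes a point from camera to world coordinates); the wrist camera has in their place "mount" (4x4, takes a point from camera to tool coordinates, whose origin is the TCP and whose axes are the tool frame's). Camera axes: x right, y up, looking along -z (the intrinsics and any distortion apply to the point x, -y, -z); pixel columns grow to the right and rows downward; lengths in m; the calibration is good to about 2 mm. A picture is of the moment at which its call begins: read the wrist's pose just before it.
- job.hand_in(): hands the job in, once; it reports no verdict.
The state is a dict: "clock": time; "joint_pos": joint angles; "joint_vel": joint speeds; "joint_torque": joint torques, N m; "tool_pos": TCP position; "tool_rot": TCP orientation; "force": force on the tool from outside, world axes, zero at the start; "torque": the same for the moment, N m; "gripper_width": opening from 0.0 (shut) to 1.0 (fully open).
Only numpy, scipy, OpenCV 4.12 (cv2) and the standard library are available. Lean on these libraries where they do the work, as an engineer would, in place of code of your own. Each camera call takes 0.05 s, during which the arm holds its last target.

## Working session

There is one attempt and no reset: what is moved stays moved. The work goes in short steps, Python scripts to look and compute and a tool call to move; the robot and the scene stay as the last step left them, time stands still between calls to the robot, and variables do not carry over. Pictures are saved under pics/ and viewed, and the job is handed in when it is done.

Besides the shell and the picture viewer there is one more tool, called after "Emit:" by a JSON object that holds its "api" and its "payload". carry_out: Moves the arm, as the interface text tells. Its arguments: {"type":"object","properties":{"rows":{"type":"array"},"force":{"type":"number"}},"required":["rows"]}

```bash
mkdir -p pics; ls
cat > h.py <<'E'
import numpy as np, cv2
from station import readout, viewer, job
def save(name,out):
    c=viewer.capture(name); cv2.imwrite('pics/'+out,c['frame'][:,:,::-1]); np.savez('pics/'+out+'.npz',**c); return c
E
python3 - <<'E'
from h import *
print(readout.read_state())
for n in ['side','top','wrist']:
    c=save(n,n+'0.png'); print(n,c['intrinsics'].tolist(),c['k1'],(c.get('cam_to_world') if 'cam_to_world' in c else c['mount']).round(4).tolist())
E
```

```text
pics
{'clock': 0.0, 'joint_pos': array([ 1.15309594,  0.4694641 , -0.04862503,  1.53367635,  0.02413835,
        1.14100625, -0.08232156]), 'joint_vel': array([ 0.00038215,  0.00110171,  0.0002788 , -0.00037439,  0.0017622 ,
       -0.00110565, -0.00036144]), 'joint_torque': array([-1.05222003e-03, -5.07976055e+01, -8.14063358e-02, -2.36156291e+01,
       -6.15478680e-02,  3.79731017e-02,  1.67040116e-04]), 'tool_pos': array([ 0.25568008, -0.62408787,  0.23549168]), 'tool_rot': array([ 0.13644914, -0.13678222,  0.69445873, -0.69310846]), 'force': array([-0.35429138,  0.79071907, -0.23811643]), 'torque': array([ 0.0337678 , -0.00554445, -0.02749988]), 'gripper_width': 0.9983850841676642}
side [[389.9099537591327, 0.0, 316.26367041471667], [0.0, 389.9099537591327, 199.47841640359258], [0.0, 0.0, 1.0]] -0.003909300890710183 [[-0.9663, 0.1966, -0.1662, 0.4548], [-0.2571, -0.7065, 0.6593, 0.5267], [0.0122, 0.6798, 0.7333, 0.7199], [0.0, 0.0, 0.0, 1.0]]
top [[400.9392095025419, 0.0, 321.09290373722797], [0.0, 400.9392095025419, 195.24280154944603], [0.0, 0.0, 1.0]] 0.015520662562876044 [[0.0107, 0.9988, -0.0474, 0.5222], [-0.9999, 0.0106, -0.0031, -0.0169], [-0.0026, 0.0474, 0.9989, 1.0946], [0.0, 0.0, 0.0, 1.0]]
wrist [[277.2999783152127, 0.0, 321.4116335160598], [0.0, 277.2999783152127, 198.69249529907833], [0.0, 0.0, 1.0]] -0.04133003513036698 [[0.0009, -0.9681, -0.2507, -0.0684], [0.0007, 0.2507, -0.9681, -0.1476], [1.0, 0.0007, 0.0009, 0.0002], [0.0, 0.0, 0.0, 1.0]]
```

View pics/side0.png

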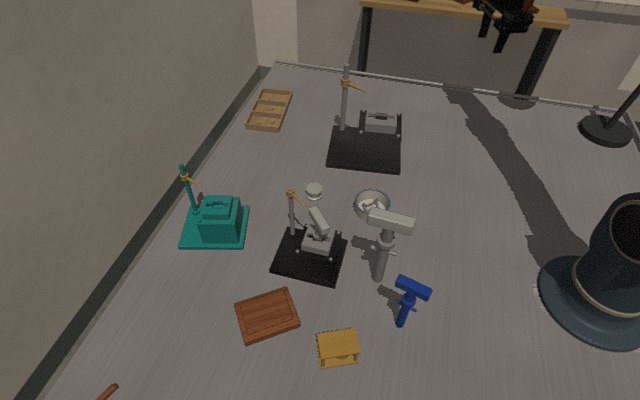

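View pics/top0.png

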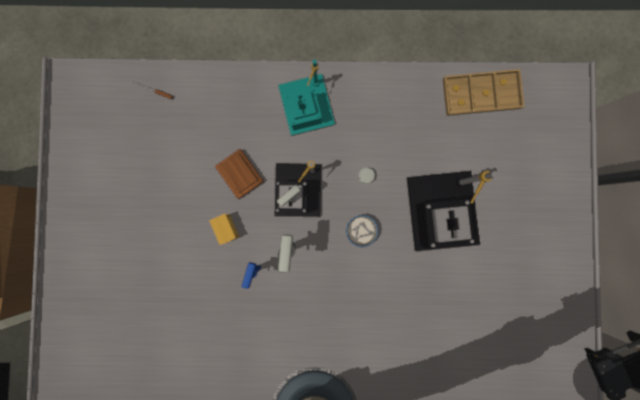

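View pics/wrist0.png

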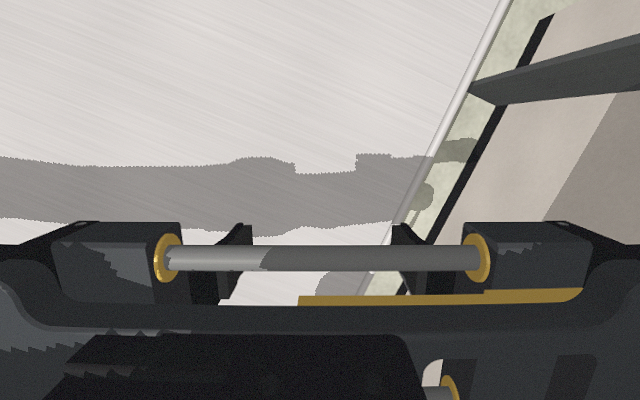

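Fixture-like things in the top picture: turquoise (306,106) is excluded, large black (443,212), small black (298,190), and the small black one is meant. Gauge-like things: grey in the small fixture (290,196), larger grey (286,253), blue (249,275). The smaller grey one, in the small fixture, fits. I'll enlarge to confirm.

Run:
```python
import cv2
a=cv2.imread('pics/top0.png')[145:235,250:350]; b=cv2.imread('pics/side0.png')[170:295,255:375]
cv2.imwrite('pics/c1.png',cv2.hconcat([cv2.resize(a,(400,500),interpolation=cv2.INTER_CUBIC) if 0 else cv2.resize(a,(400,360),interpolation=cv2.INTER_CUBIC),cv2.resize(b,(346,360),interpolation=cv2.INTER_CUBIC)]))
```

```text
(no output)
```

View pics/c1.png

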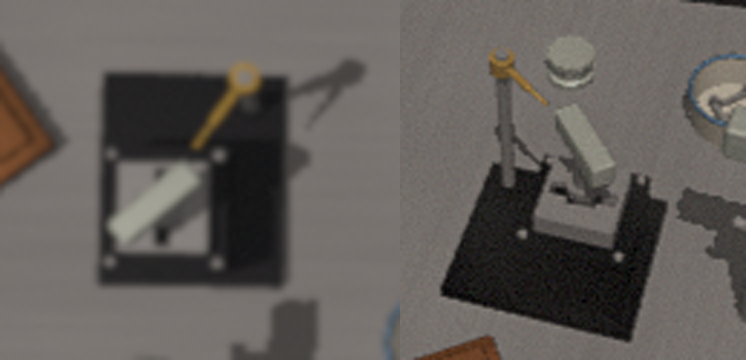

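The crop confirms it. The small black fixture has a grey gauge in it, with the bar about 53° clockwise of the slot (slot roughly along world x), and the brass pointer is up and to the right. Next, measure.

```bash
cat >> h.py <<'E'
def load(f): return dict(np.load('pics/'+f+'.npz'))
def slopes(c,uv):
    uv=np.atleast_2d(uv).astype(float); K=c['intrinsics']; k1=float(c['k1'])
    return cv2.undistortPoints(uv[:,None],K,np.array([k1,0,0,0,0.]))[:,0]
def rays(c,uv,T):
    s=slopes(c,uv); d=np.c_[s[:,0],-s[:,1],-np.ones(len(s))]
    return T[:3,3], d@T[:3,:3].T
def onplane(c,uv,T,z):
    o,d=rays(c,uv,T); return o+d*((z-o[2])/d[:,2])[:,None]
def bydepth(c,uv,T):
    o,d=rays(c,uv,T); uv=np.atleast_2d(uv).astype(int); z=c['depth'][uv[:,1],uv[:,0]]
    return o+d*z[:,None]
def tri(l):
    A=np.zeros((3,3));b=np.zeros(3)
    for o,d in l:
        d=d/np.linalg.norm(d);P=np.eye(3)-np.outer(d,d);A+=P;b+=P@o
    p=np.linalg.solve(A,b); return p,[np.linalg.norm(np.cross(p-o,d/np.linalg.norm(d))) for o,d in l]
def toolT():
    from scipy.spatial.transform import Rotation as R
    s=readout.read_state(); q=s['tool_rot']; T=np.eye(4); T[:3,:3]=R.from_quat([*q[1:],q[0]]).as_matrix(); T[:3,3]=s['tool_pos']; return T
E
python3 - <<'E'
from h import *
c=load('top0.png'); s=load('side0.png')
for n,cc,(u0,v0,u1,v1) in [('top',c,(270,155,330,220)),('side',s,(268,180,352,285))]:
    T=cc['cam_to_world']
    u,v=np.meshgrid(range(u0,u1),range(v0,v1)); uv=np.c_[u.ravel(),v.ravel()]
    P=bydepth(cc,uv,T); ok=cc['depth'][uv[:,1],uv[:,0]]>0
    print(n,'z hist',np.histogram(P[ok,2],bins=np.arange(-0.01,.2,.01))[0])
    m=ok&(P[:,2]>.148)
    hsv=cv2.cvtColor(cc['frame'],cv2.COLOR_RGB2HSV)[uv[:,1],uv[:,0]]
    br=hsv[:,1]>110
    k=m&~br
    print('bar',k.sum(),P[k].mean(0).round(4),uv[k].mean(0))
    if k.sum()>3: print(np.median(P[k,2]))
    b=ok&br&(P[:,2]>.1); print('brass',b.sum(),P[b].mean(0).round(4),uv[b].min(0),uv[b].max(0))
# base/cart
print('cart',bydepth(c,[[340,150],[260,230],[330,260]],c['cam_to_world']).round(4), bydepth(s,[[260,210],[350,300]],s['cam_to_world']).round(4))
E
```

```text
top z hist [ 668  934 1168   14    2    2    9    8  209  305  238   20   15    1
    0    6  148  137    0    0]
bar 233 [0.5747 0.0552 0.1599] [291.50214592 191.41630901]
0.16006684715326802
brass 54 [0.6238 0.0195 0.1587] [299 163] [314 181]
side z hist [2382 2379 1302  303  139  131  146  133  381  379  491   41   68   33
   21   61  269  129    0    0]
bar 333 [0.573  0.0622 0.1585] [315.65465465 215.72972973]
0.15932166448318807
brass 77 [0.6301 0.0222 0.1582] [286 188] [305 205]
cart [[ 6.993e-01 -6.420e-02 -1.600e-03]
 [ 4.776e-01  1.518e-01 -5.000e-04]
 [ 3.989e-01 -3.950e-02  2.300e-03]] [[ 7.416e-01 -4.920e-02  5.000e-04]
 [ 4.801e-01  1.296e-01 -1.800e-03]]
```

Run:
```python
from h import *
print(toolT().round(3))
c=load('top0.png'); T=c['cam_to_world']
u,v=np.meshgrid(range(265,325),range(155,222)); uv=np.c_[u.ravel(),v.ravel()]
P=bydepth(c,uv,T); hsv=cv2.cvtColor(c['frame'],cv2.COLOR_RGB2HSV)[uv[:,1],uv[:,0]]
k=(P[:,2]>.15)&(hsv[:,1]<110)&(uv[:,1]>183)&(uv[:,0]<302)
Q=onplane(c,uv[k],T,.16)[:,:2].astype(np.float32)*1000
print('bar',cv2.minAreaRect(Q))
k=(P[:,2]>.15)&(hsv[:,1]<110)
print(uv[k].min(0),uv[k].max(0))
k=(P[:,2]>.088)&(P[:,2]<.106)&(hsv[:,2]>110)
print('socket',k.sum(),cv2.minAreaRect(onplane(c,uv[k],T,.097)[:,:2].astype(np.float32)*1000))
b=(hsv[:,1]>110)&(P[:,2]>.1)
Q=onplane(c,uv[b],T,.15); print('brass',Q[np.argsort(Q[:,0])].round(3)[[0,1,2,-3,-2,-1]].tolist())
```

```text
[[-0.925 -0.001  0.379  0.256]
 [-0.379  0.001 -0.925 -0.624]
 [ 0.    -1.    -0.001  0.236]
 [ 0.     0.     0.     1.   ]]
bar ((553.4657592773438, 65.34014129638672), (31.40688705444336, 80.69143676757812), 45.77443313598633)
[270 157] [324 212]
socket 161 ((565.5881958007812, 63.63885498046875), (52.488685607910156, 49.87870407104492), 0.7580301761627197)
brass [[0.6, 0.039, 0.15], [0.603, 0.036, 0.15], [0.605, 0.036, 0.15], [0.641, 0.018, 0.15], [0.641, 0.004, 0.15], [0.643, 0.018, 0.15]]
```

Axis is at about (0.565, 0.063), the socket x is roughly world x, and the tip is at about (0.600, 0.039) against a prediction of (0.598, 0.041), so it all agrees. Now I'll move the wrist camera over it.

Emit:
{"api": "carry_out", "payload": {"rows": [{"linear": [0, -60, 0], "angular": [0, -0.12, 0], "hand": 87}, {"linear": [0, -110, 0], "angular": [0, -0.24, 0], "hand": 60}, {"linear": [0, -165, 0], "angular": [0, -0.36, 0], "hand": 40}, {"linear": [-35, -165, -29], "angular": [0, -0.48, 0], "hand": 36}, {"linear": [-70, -165, -58], "angular": [0, -0.6, 0], "hand": 36}, {"linear": [-105, -165, -86], "angular": [0, -0.72, 0], "hand": 36}, {"linear": [-140, -165, -115], "angular": [0, -0.84, 0], "hand": 36}, {"linear": [-175, -165, -144], "angular": [0, -0.96, 0], "hand": 36}, {"linear": [-210, -165, -172], "angular": [0, -1.08, 0], "hand": 36}, {"linear": [-245, -165, -201], "angular": [0, -1.2, 0], "hand": 36}, {"linear": [-280, -165, -230], "angular": [0, -1.32, 0], "hand": 36}, {"linear": [-315, -165, -258], "angular": [0, -1.44, 0], "hand": 36}, {"linear": [-350, -165, -287], "angular": [0, -1.56, 0], "hand": 36}, {"linear": [-385, -165, -316], "angular": [0, -1.68, 0], "hand": 36}, {"linear": [-420, -165, -345], "angular": [0, -1.8, 0], "hand": 36}, {"linear": [-455, -165, -373], "angular": [0, -1.827, 0], "hand": 36}, {"linear": [-490, -120, -402], "angular": [0, -1.827, 0], "hand": 36}, {"linear": [-525, -80, -431], "angular": [0, -1.827, 0], "hand": 36}, {"linear": [-561, -40, -460], "angular": [0, -1.827, 0], "hand": 36}, {"linear": [-561, -15, -460], "angular": [0, -1.827, 0], "hand": 36}]}}

```text
clock: 1.82
tool_pos: [0.5742, -0.0347, 0.3095]
tool_rot: [0.633, -0.632, 0.314, -0.316]
force: [0.7, -0.9, 1.4]
gripper_width: 0.411
```

Emit:
{"api": "carry_out", "payload": {"rows": [{"linear": [0, 0, 0], "angular": [0, 0, 0], "hand": 36}, {"linear": [0, 0, 0], "angular": [0, 0, 0], "hand": 36}, {"linear": [0, 0, 0], "angular": [0, 0, 0], "hand": 36}]}}

```text
clock: 2.07
tool_pos: [0.5731, -0.0379, 0.3095]
tool_rot: [-0.632, 0.633, -0.316, 0.316]
force: [0.0, 0.1, -0.4]
gripper_width: 0.416
```

Run:
```python
from h import *
s=readout.read_state(); print(s['clock'],s['joint_pos'].round(3),abs(s['joint_vel']).max(),s['force'],s['gripper_width'])
T=toolT(); print(T.round(4)); c=save('wrist','w1.png'); np.save('pics/w1T.npy',T)
```

```text
2.0667 [ 0.518  0.319 -0.672  1.653  0.208  1.242  0.447] 0.023842264158614023 [ 0.04721403  0.11614446 -0.40526166] 0.4160314581775245
[[ 6.008e-01 -2.000e-04  7.994e-01  5.731e-01]
 [-7.994e-01 -5.000e-04  6.008e-01 -3.790e-02]
 [ 3.000e-04 -1.000e+00 -5.000e-04  3.095e-01]
 [ 0.000e+00  0.000e+00  0.000e+00  1.000e+00]]
```

View pics/w1.png

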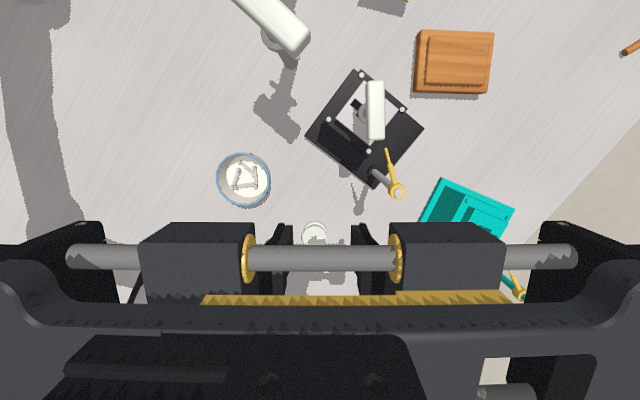

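Emit:
{"api": "carry_out", "payload": {"rows": [{"linear": [-13, 30, 27], "angular": [0, 0, 0], "hand": 36}, {"linear": [-25, 60, 54], "angular": [0, 0, 0], "hand": 36}, {"linear": [-25, 60, 54], "angular": [0, 0, 0], "hand": 36}, {"linear": [-25, 60, 54], "angular": [0, 0, 0], "hand": 36}, {"linear": [-25, 60, 54], "angular": [0, 0, 0], "hand": 36}]}}

```text
clock: 2.53
tool_pos: [0.6017, 0.0134, 0.2507]
tool_rot: [-0.632, 0.632, -0.316, 0.317]
force: [0.5, -1.0, 1.1]
gripper_width: 0.413
```

Run:
```python
from h import *
s=readout.read_state(); print(s['clock'],s['joint_pos'].round(3),abs(s['joint_vel']).max(),s['force'],s['gripper_width'])
T=toolT(); print(T.round(4)); c=save('wrist','w2.png'); np.save('pics/w2T.npy',T)
```

```text
2.5333 [ 0.403  0.414 -0.666  1.671  0.278  1.151  0.307] 0.018634571167558837 [ 0.54157749 -0.9722888   1.08345032] 0.41311283214033406
[[ 5.994e-01  1.900e-03  8.004e-01  6.017e-01]
 [-8.004e-01 -1.200e-03  5.994e-01  1.340e-02]
 [ 2.100e-03 -1.000e+00  8.000e-04  2.507e-01]
 [ 0.000e+00  0.000e+00  0.000e+00  1.000e+00]]
```

View pics/w2.png

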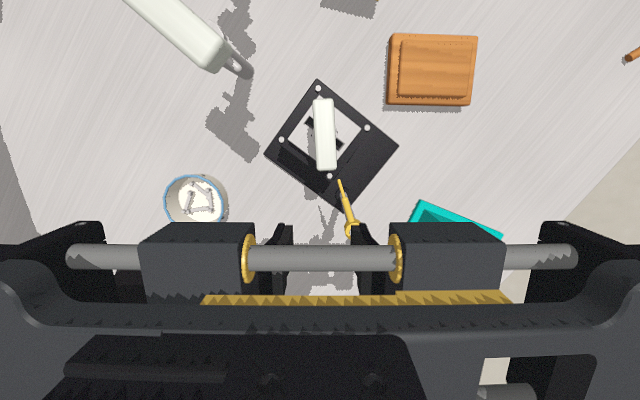

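The bar is at (324,134), the slot runs at an angle beneath it, the pointer tip is at (339,181), and the fixture screws are at (318,88), (367,128), (330,176) and (282,139). Next, measure these.

```bash
cat > m.py <<'E'
from h import *
import sys
def meas(tag,box):
    c=load(tag+'.png'); Tt=np.load(f'pics/{tag}T.npy'); T=Tt@c['mount']
    u0,v0,u1,v1=box
    u,v=np.meshgrid(range(u0,u1),range(v0,v1)); uv=np.c_[u.ravel(),v.ravel()]
    P=bydepth(c,uv,T); hsv=cv2.cvtColor(c['frame'],cv2.COLOR_RGB2HSV)[uv[:,1],uv[:,0]]
    return c,T,uv,P,hsv
E
python3 - <<'E'
from m import *
c,T,uv,P,h=meas('w2',(255,75,402,235))
print('zhist',np.histogram(P[:,2],bins=np.arange(-.01,.2,.01))[0])
gray=(h[:,1]<60)&(h[:,2]>100)
k=gray&(P[:,2]>.155)
print('top z',np.median(P[k,2]),'bar',k.sum(),cv2.minAreaRect(onplane(c,uv[k],T,.16)[:,:2].astype(np.float32)*1000))
k=gray&(abs(P[:,2]-.097)<.007)
print('sock',np.median(P[k,2]),k.sum(),cv2.minAreaRect(onplane(c,uv[k],T,.097)[:,:2].astype(np.float32)*1000))
b=(h[:,1]>100)&(h[:,0]>15)&(h[:,0]<35)&(P[:,2]>.1)
o=np.argsort(uv[b][:,1]); print('brass',uv[b][o[:8]].tolist(),P[b][o[:8]].round(4).tolist())
im=c['frame'][70:240,240:410,::-1]; cv2.imwrite('pics/c2.png',cv2.resize(im,None,fx=3.5,fy=3.5,interpolation=cv2.INTER_CUBIC))
E
```

```text
zhist [9707 3226 3981  373   17    7    4    2 1692  670 1273    9   47    9
    2    8 1520  322    0    0]
top z 0.15928184486800456 bar 1584 ((583.5153198242188, 50.82061767578125), (129.91549682617188, 136.18463134765625), 36.661346435546875)
sock 0.09641730673174403 1276 ((592.3285522460938, 57.15370178222656), (68.27742767333984, 120.60707092285156), 73.01477813720703)
brass [[338, 179], [339, 179], [337, 180], [338, 180], [339, 180], [340, 180], [338, 181], [339, 181]] [[0.5997, 0.0409, 0.1556], [0.6004, 0.0415, 0.1558], [0.5996, 0.0397, 0.1557], [0.6001, 0.0403, 0.1565], [0.6008, 0.0408, 0.1567], [0.6016, 0.0413, 0.1559], [0.6006, 0.0396, 0.1569], [0.6015, 0.04, 0.1558]]
```

View pics/c2.png

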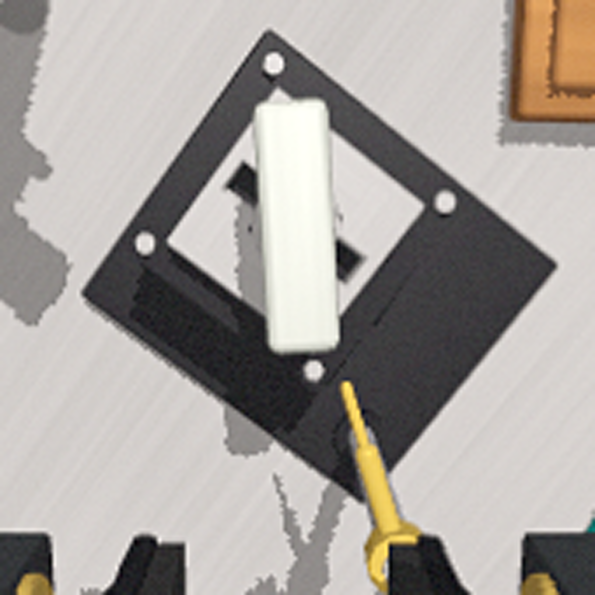

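```bash
cat >> m.py <<'E'
def comp(c,uv,k):
    m=np.zeros(c['depth'].shape,np.uint8); m[uv[k][:,1],uv[k][:,0]]=1
    n,l,st,ce=cv2.connectedComponentsWithStats(m,connectivity=4); i=1+np.argmax(st[1:,4]); return np.argwhere(l==i)[:,::-1].astype(float)
E
python3 - <<'E'
from m import *
c,T,uv,P,h=meas('w2',(255,75,402,235))
gray=(h[:,1]<60)&(h[:,2]>100)
q=comp(c,uv,gray&(P[:,2]>.155)); print(q.min(0),q.max(0),len(q))
m=np.zeros((400,640),np.uint8)
X=onplane(c,q,T,.16)[:,:2]; print('bar',cv2.minAreaRect(X.astype(np.float32)*1000),X.mean(0).round(4))
# socket: screws (bright blobs at z~.08)+ corners
g=h.copy(); 
k=(h[:,2]>150)&(abs(P[:,2]-.097)<.008)
q=comp(c,uv,k)
uvs=uv[k]; X=onplane(c,uvs,T,.097)[:,:2]
ok=(np.hypot(*(X-[.565,.063]).T)<.042); print('sock',ok.sum(),cv2.minAreaRect(X[ok].astype(np.float32)*1000))
# screws
scr=np.array([[318,88],[367,128],[330,176],[282,139]],float); 
for s in scr:
    w=(np.abs(uv-s).max(1)<=4)&(h[:,2]>150)&(P[:,2]<.092); r=uv[w].mean(0); print(r,w.sum(),P[w].mean(0).round(4),onplane(c,r,T,.082)[0].round(4))
E
```

```text
[312.  98.] [336. 170.] 1499
bar ((567.0718994140625, 64.36023712158203), (17.781055450439453, 58.63491439819336), 40.44576644897461) [0.5665 0.065 ]
sock 1122 ((566.9911499023438, 64.448486328125), (55.63152313232422, 55.90217590332031), 89.62865447998047)
[317.66666667  87.81481481] 27 [0.5335 0.0984 0.0827] [0.5334 0.0984 0.082 ]
[366.82142857 127.42857143] 28 [0.6017 0.0978 0.082 ] [0.6017 0.0978 0.082 ]
[329.04347826 175.26086957] 23 [0.6006 0.03   0.0825] [0.6006 0.0299 0.082 ]
[281.         139.11538462] 26 [0.5329 0.0305 0.0826] [0.5328 0.0304 0.082 ]
```

Run:
```python
from m import *
c,T,uv,P,h=meas('w2',(255,75,402,235))
gray=(h[:,1]<60)&(h[:,2]>100)
q=comp(c,uv,gray&(P[:,2]>.155))
X=onplane(c,q,T,.16)[:,:2]; w,v=np.linalg.eigh(np.cov((X-X.mean(0)).T)); d=v[:,1]; print('PCA yaw deg',np.degrees(np.arctan2(d[1],d[0])))
Tt=np.load('pics/w2T.npy')
d=np.array([.567,.0643,.155])-Tt[:3,3]   # TCP 5mm beyond grasp point: pads centre at .15 -> TCP .145
print('shift tool mm',Tt[:3,:3].T@(np.array([.567,.0643,.145])-Tt[:3,3])*1000)
# tip by triangulation over side + wrist
s=load('side0.png')
hs=cv2.cvtColor(s['frame'],cv2.COLOR_RGB2HSV)
m=(hs[:,:,1]>100)&(hs[:,:,0]>12)&(hs[:,:,0]<35); pts=np.argwhere(m[185:212,282:312])[:,::-1]+[282,185]; pts=pts[np.argsort(pts[:,0])]; print(pts[-8:].tolist())
e=pts[-3:].mean(0)
print('tip',tri([tuple(x if i==0 else x[0] for i,x in enumerate(rays(c,[338.7,180.],T))),tuple(x if i==0 else x[0] for i,x in enumerate(rays(s,e,s['cam_to_world'])))]))
```

```text
PCA yaw deg 130.51091034950093
shift tool mm [-61.78918056 105.60500873   2.6791819 ]
[[302, 202], [302, 203], [303, 203], [303, 204], [304, 204], [304, 205], [305, 205], [305, 206]]
tip (array([0.60056947, 0.04055766, 0.1557897 ]), [np.float64(0.00017554992808691873), np.float64(0.00017554992808680554)])
```

Emit:
{"api": "carry_out", "payload": {"rows": [{"linear": [-31, 0, 1], "angular": [0, -0.064, 0], "hand": 36}, {"linear": [-62, 0, 2.7], "angular": [0, -0.064, 0], "hand": 36}, {"linear": [-62, 0, 2.7], "angular": [0, -0.064, 0], "hand": 36}, {"linear": [-62, 25, 2.7], "angular": [0, -0.064, 0], "hand": 36}, {"linear": [-62, 50, 2.7], "angular": [0, -0.064, 0], "hand": 36}, {"linear": [-62, 70, 2.7], "angular": [0, -0.064, 0], "hand": 36}, {"linear": [-62, 85, 2.7], "angular": [0, -0.064, 0], "hand": 36}, {"linear": [-62, 95, 2.7], "angular": [0, -0.064, 0], "hand": 36}, {"linear": [-62, 105, 2.7], "angular": [0, -0.064, 0], "hand": 36}, {"linear": [-62, 105, 2.7], "angular": [0, -0.064, 0], "hand": 36}, {"linear": [-62, 105, 2.7], "angular": [0, -0.064, 0], "hand": 36}]}}

```text
clock: 3.5
tool_pos: [0.5665, 0.0658, 0.1451]
tool_rot: [0.642, -0.642, 0.295, -0.296]
force: [0.6, -0.7, 0.2]
gripper_width: 0.41
```

Run:
```python
from h import *
s=readout.read_state(); print(s['clock'],s['joint_pos'].round(3),abs(s['joint_vel']).max(),s['force'],s['torque'],s['gripper_width'])
T=toolT(); print(T.round(4)); c=save('wrist','w3.png'); np.save('pics/w3T.npy',T)
```

```text
3.5 [ 0.311  0.48  -0.659  1.853  0.362  0.929  0.194] 0.012848661757431079 [ 0.60960155 -0.71994579  0.15842111] [ 0.05962652 -0.1235968   0.02453946] 0.4101555864742526
[[ 6.505e-01  1.000e-03  7.595e-01  5.665e-01]
 [-7.595e-01 -2.000e-04  6.505e-01  6.580e-02]
 [ 8.000e-04 -1.000e+00  7.000e-04  1.451e-01]
 [ 0.000e+00  0.000e+00  0.000e+00  1.000e+00]]
```

View pics/w3.png

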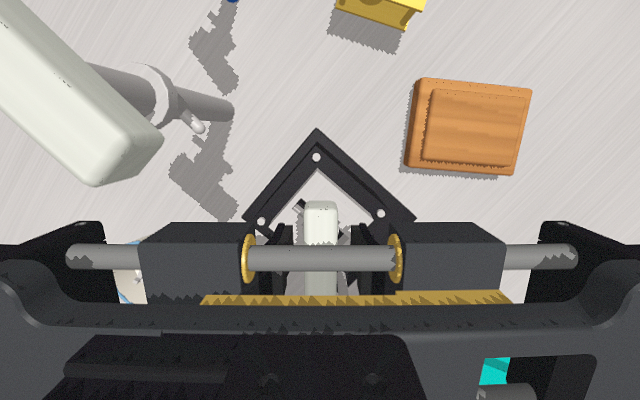

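Run:
```python
from m import *
for n in ('top','side'):
    c=load(n+'0.png'); T=c['cam_to_world']
    for p in ([[285,240],[286,253],[285,268]] if n=='top' else [[375,212],[390,218],[407,226]]): print(n,p,bydepth(c,p,T)[0].round(3))
```

```text
top [285, 240] [0.465 0.064 0.206]
top [286, 253] [0.436 0.062 0.207]
top [285, 268] [0.403 0.064 0.203]
side [375, 212] [0.465 0.065 0.205]
side [390, 218] [0.437 0.072 0.205]
side [407, 226] [0.407 0.08  0.203]
```

Emit:
{"api": "carry_out", "payload": {"rows": [{"linear": [1.4, 0, -0.6], "angular": [0, 0, 0], "hand": 36}, {"linear": [1.4, 0, -0.6], "angular": [0, 0, 0], "hand": 36}, {"linear": [1.4, 0, -0.6], "angular": [0, 0, 0], "hand": 26}, {"linear": [1.4, 0, -0.6], "angular": [0, 0, 0], "hand": 20}, {"linear": [1.4, 0, -0.6], "angular": [0, 0, 0], "hand": 10}, {"linear": [1.4, 0, -0.6], "angular": [0, 0, 0], "hand": 10}, {"linear": [1.4, 0, -0.6], "angular": [0, 0, 0], "hand": 10}, {"linear": [1.4, 0, -0.6], "angular": [0, 0, 0], "hand": 10}], "force": 12}}

```text
clock: 4.22
tool_pos: [0.5665, 0.0649, 0.1446]
tool_rot: [-0.642, 0.642, -0.295, 0.295]
force: [0.3, -0.2, 0.6]
gripper_width: 0.205
```

```bash
cat > st.py <<'E'
from h import *
s=readout.read_state(); T=toolT(); print(s['clock'],'q',s['joint_pos'].round(3),'v',abs(s['joint_vel']).max().round(3),'F',s['force'].round(2),'M',s['torque'].round(2),'w',s['gripper_width']*87)
print('pos',T[:3,3].round(4),'zyaw',np.degrees(np.arctan2(T[1,2],T[0,2])).round(2),'ydown',T[:3,1].round(4)); print('Ftool',(T[:3,:3].T@s['force']).round(2))
E
python3 st.py
```

```text
4.2167 q [ 0.312  0.481 -0.659  1.853  0.362  0.929  0.197] v 0.001 F [ 0.26 -0.23  0.63] M [ 0.   -0.09  0.01] w 17.80088029277592
pos [0.5665 0.0649 0.1446] zyaw 40.63 ydown [ 2.e-04 -1.e-04 -1.e+00]
Ftool [ 0.34 -0.63  0.05]
```

Emit:
{"api": "carry_out", "payload": {"rows": [{"linear": [0, 0, 0], "angular": [0, -0.04, 0], "hand": 10}, {"linear": [0, 0, 0], "angular": [0, -0.09, 0], "hand": 10}, {"linear": [0, 0, 0], "angular": [0, -0.15, 0], "hand": 10}, {"linear": [0, 0, 0], "angular": [0, -0.2, 0], "hand": 10}, {"linear": [0, 0, 0], "angular": [0, -0.25, 0], "hand": 10}, {"linear": [0, 0, 0], "angular": [0, -0.25, 0], "hand": 10}, {"linear": [0, 0, 0], "angular": [0, -0.25, 0], "hand": 10}], "force": 20}}

```text
clock: 4.8
tool_pos: [0.5665, 0.0648, 0.1446]
tool_rot: [0.674, -0.674, 0.213, -0.213]
force: [-0.7, -0.0, 1.2]
gripper_width: 0.206
```

```bash
python3 st.py
```

```text
4.8 q [ 0.354  0.498 -0.718  1.851  0.399  0.942  0.414] v 0.007 F [-0.66 -0.01  1.16] M [ 0.04 -0.14 -0.04] w 17.936399666670223
pos [0.5665 0.0648 0.1446] zyaw 54.87 ydown [ 2.e-04  1.e-04 -1.e+00]
Ftool [-0.53 -1.16 -0.39]
```

Smooth so far with low forces, so continue to 89.5° (0.605 rad more).

Emit:
{"api": "carry_out", "payload": {"rows": [{"linear": [0, 0, 0], "angular": [0, -0.04, 0], "hand": 10}, {"linear": [0, 0, 0], "angular": [0, -0.1, 0], "hand": 10}, {"linear": [0, 0, 0], "angular": [0, -0.16, 0], "hand": 10}, {"linear": [0, 0, 0], "angular": [0, -0.22, 0], "hand": 10}, {"linear": [0, 0, 0], "angular": [0, -0.28, 0], "hand": 10}, {"linear": [0, 0, 0], "angular": [0, -0.34, 0], "hand": 10}, {"linear": [0, 0, 0], "angular": [0, -0.4, 0], "hand": 10}, {"linear": [0, 0, 0], "angular": [0, -0.46, 0], "hand": 10}, {"linear": [0, 0, 0], "angular": [0, -0.52, 0], "hand": 10}, {"linear": [0, 0, 0], "angular": [0, -0.57, 0], "hand": 10}, {"linear": [0, 0, 0], "angular": [0, -0.605, 0], "hand": 10}, {"linear": [0, 0, 0], "angular": [0, -0.605, 0], "hand": 10}, {"linear": [0, 0, 0], "angular": [0, -0.605, 0], "hand": 10}]}}

```text
clock: 5.88
tool_pos: [0.5666, 0.0648, 0.1446]
tool_rot: [-0.707, 0.707, -0.003, 0.003]
force: [0.2, 0.6, 1.6]
gripper_width: 0.205
```

```bash
python3 st.py
python3 - <<'E'
from h import *
np.save('pics/w4T.npy',toolT()); save('wrist','w4.png'); a=save('side','s4.png')['frame'][150:300,240:400,::-1]; b=save('top','t4.png')['frame'][145:235,250:350,::-1]
cv2.imwrite('pics/c4.png',cv2.hconcat([cv2.resize(a,(427,400),interpolation=2),cv2.resize(b,(360,400),interpolation=2)]))
E
```

```text
5.8833 q [ 0.449  0.545 -0.862  1.846  0.494  0.98   0.936] v 0.005 F [0.19 0.63 1.6 ] M [ 0.02 -0.13  0.05] w 17.841330392999982
pos [0.5666 0.0648 0.1446] zyaw 89.51 ydown [ 4.e-04 -1.e-04 -1.e+00]
Ftool [ 0.19 -1.6   0.63]
```

View pics/w4.png

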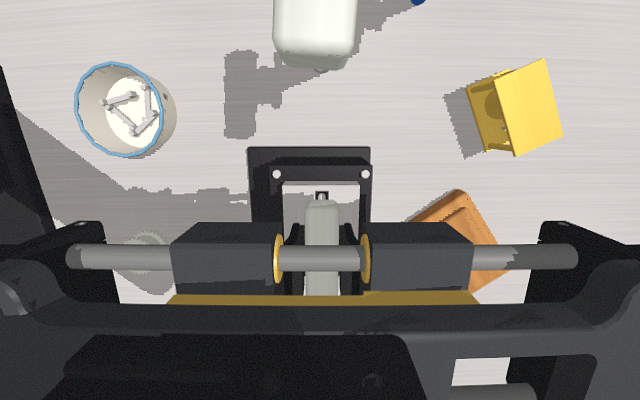

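View pics/c4.png

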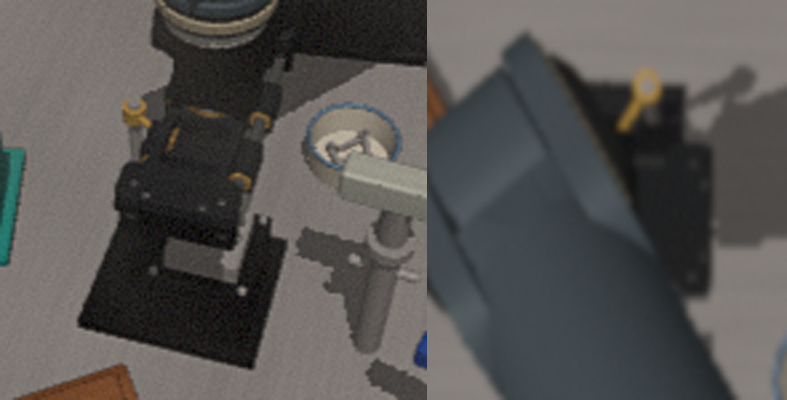

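The bar (centre column about 322) lies over the slot end (321,195), so they're aligned. Now lift 6 mm gently as a check.

Emit:
{"api": "carry_out", "payload": {"rows": [{"linear": [0, -1, 0], "angular": [0, 0, 0], "hand": 10}, {"linear": [0, -2.5, 0], "angular": [0, 0, 0], "hand": 10}, {"linear": [0, -4, 0], "angular": [0, 0, 0], "hand": 10}, {"linear": [0, -6, 0], "angular": [0, 0, 0], "hand": 10}, {"linear": [0, -6, 0], "angular": [0, 0, 0], "hand": 10}], "force": 25}}

```text
clock: 6.45
tool_pos: [0.5664, 0.0648, 0.1506]
tool_rot: [-0.707, 0.707, -0.002, 0.002]
force: [0.3, 0.5, -3.0]
gripper_width: 0.202
```

```bash
python3 st.py
```

```text
6.45 q [ 0.454  0.539 -0.867  1.841  0.487  0.99   0.944] v 0.004 F [ 0.26  0.51 -3.02] M [ 0.11 -0.15 -0.04] w 17.579099161417716
pos [0.5664 0.0648 0.1506] zyaw 89.61 ydown [ 1.e-04 -0.e+00 -1.e+00]
Ftool [0.25 3.02 0.51]
```

The force is just the gauge's weight, so the lugs are in the slot. Continue up.

Emit:
{"api": "carry_out", "payload": {"rows": [{"linear": [0, -3, 0], "angular": [0, 0, 0], "hand": 10}, {"linear": [0, -7, 0], "angular": [0, 0, 0], "hand": 10}, {"linear": [0, -11, 0], "angular": [0, 0, 0], "hand": 10}, {"linear": [0, -16, 0], "angular": [0, 0, 0], "hand": 10}, {"linear": [0, -21, 0], "angular": [0, 0, 0], "hand": 10}, {"linear": [0, -26, 0], "angular": [0, 0, 0], "hand": 10}, {"linear": [0, -31, 0], "angular": [0, 0, 0], "hand": 10}, {"linear": [0, -36, 0], "angular": [0, 0, 0], "hand": 10}, {"linear": [0, -39, 0], "angular": [0, 0, 0], "hand": 10}, {"linear": [0, -40, 0], "angular": [0, 0, 0], "hand": 10}, {"linear": [0, -40, 0], "angular": [0, 0, 0], "hand": 10}, {"linear": [0, -40, 0], "angular": [0, 0, 0], "hand": 10}]}}

```text
clock: 7.45
tool_pos: [0.5664, 0.0648, 0.1903]
tool_rot: [-0.707, 0.707, -0.002, 0.002]
force: [-0.5, -0.3, -3.2]
gripper_width: 0.201
```

```bash
python3 st.py
python3 - <<'E'
from h import *
np.save('pics/w5T.npy',toolT()); save('wrist','w5.png'); a=save('side','s5.png')['frame'][160:270,265:365,::-1]
cv2.imwrite('pics/c5.png',cv2.resize(a,(500,550),interpolation=2))
E
```

```text
7.45 q [ 0.481  0.495 -0.899  1.802  0.44   1.059  0.982] v 0.006 F [-0.55 -0.29 -3.25] M [ 0.07 -0.15 -0.04] w 17.483584554636348
pos [0.5664 0.0648 0.1903] zyaw 89.61 ydown [-2.e-04 -1.e-04 -1.e+00]
Ftool [-0.55  3.25 -0.29]
```

View pics/w5.png

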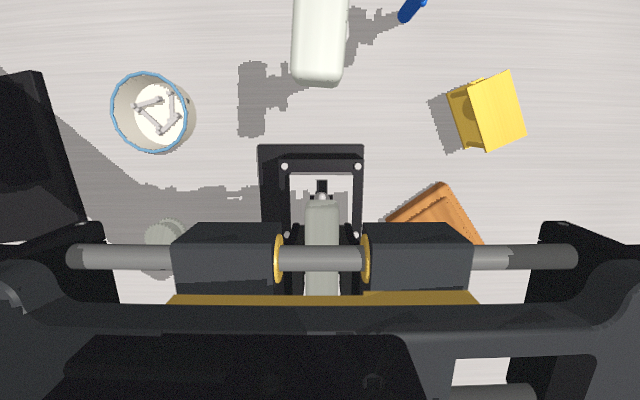

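View pics/c5.png

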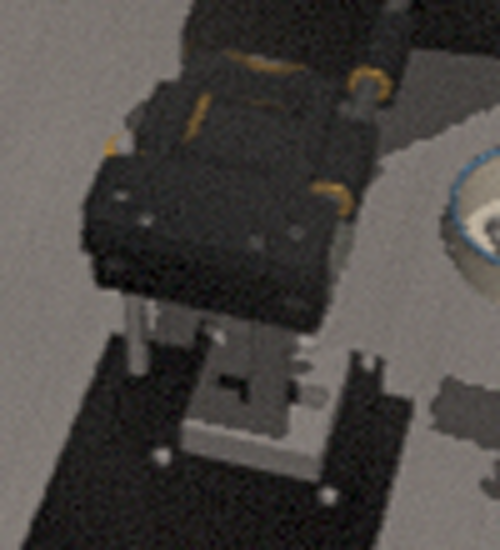

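Run:
```python
from m import *
c,T,uv,P,h=meas('w2',(325,176,362,236))
b=(h[:,1]>100)&(h[:,0]>12)&(h[:,0]<35)&(P[:,2]>.1)
for v in range(179,228,3):
    k=b&(uv[:,1]==v)
    if k.any(): print(v,uv[k][:,0].tolist(),'z max/med',P[k,2].max().round(4),np.median(P[k,2]).round(4))
for n,u0,v0,u1,v1 in (('side',282,184,312,212),('top',294,160,318,184)):
    c=load(n+'0.png');T=c['cam_to_world']; u,v=np.meshgrid(range(u0,u1),range(v0,v1)); uv=np.c_[u.ravel(),v.ravel()];P=bydepth(c,uv,T);hh=cv2.cvtColor(c['frame'],cv2.COLOR_RGB2HSV)[uv[:,1],uv[:,0]]
    b=(hh[:,1]>100)&(hh[:,0]>12)&(hh[:,0]<35)&(P[:,2]>.1)
    d=np.hypot(*(P[b][:,:2]-[.567,.0643]).T); o=np.argsort(d); print(n,[(round(d[i],3),round(P[b][i,2],4)) for i in o[:16]])
# bar top in tool frame w3 w4 w5
for t in ('w3','w4','w5'):
    c=load(t+'.png'); P=bydepth(c,np.array([[321,v] for v in (212,216,220,224)]),c['mount'].astype(float)); print(t,(P*1000).round(1).tolist())
```

```text
179 [338, 339] z max/med 0.1558 0.1557
182 [338, 339, 340] z max/med 0.1564 0.1561
185 [339, 340, 341] z max/med 0.1575 0.157
188 [340, 341, 342] z max/med 0.1569 0.1555
191 [341, 342, 343] z max/med 0.1563 0.1559
194 [342, 343, 344] z max/med 0.1558 0.1546
197 [342, 343, 344, 345, 346] z max/med 0.1564 0.1554
200 [342, 343, 344, 345, 346, 347] z max/med 0.1579 0.1573
203 [343, 344, 345, 346, 347, 348] z max/med 0.158 0.1574
206 [344, 345, 346, 347, 348, 349] z max/med 0.1584 0.1574
209 [345, 346, 347, 348, 349, 350] z max/med 0.1588 0.157
212 [345, 346, 347, 348, 349, 350, 351] z max/med 0.1575 0.1569
215 [346, 347, 348, 349, 350, 351, 352] z max/med 0.1575 0.1567
218 [347, 348, 349, 350, 351, 352, 353, 354] z max/med 0.158 0.1573
221 [347, 348, 349, 350, 351, 352, 353, 354, 355, 356, 357, 358, 359] z max/med 0.1589 0.1574
224 [345, 346, 347, 348, 349, 350, 351, 352, 353, 354, 355, 356, 357, 358, 359] z max/med 0.2386 0.1614
227 [344, 345, 346, 347, 348, 349, 350] z max/med 0.1621 0.161
side [(np.float64(0.039), np.float64(0.1558)), (np.float64(0.041), np.float64(0.1567)), (np.float
[... 795 characters left out ...]
float64(0.156)), (np.float64(0.054), np.float64(0.1562)), (np.float64(0.055), np.float64(0.1545)), (np.float64(0.057), np.float64(0.1544)), (np.float64(0.058), np.float64(0.1547)), (np.float64(0.059), np.float64(0.1569)), (np.float64(0.06), np.float64(0.1559)), (np.float64(0.06), np.float64(0.1592)), (np.float64(0.062), np.float64(0.1566)), (np.float64(0.062), np.float64(0.1576)), (np.float64(0.063), np.float64(0.1571))]
w3 [[-26.6, -14.1, -0.1], [-24.3, -13.4, -0.1], [-22.5, -14.4, -0.1], [-20.0, -13.5, -0.1]]
w4 [[-26.8, -14.8, -0.2], [-24.8, -15.2, -0.2], [-22.5, -14.7, -0.2], [-20.7, -15.6, -0.2]]
w5 [[-26.8, -14.7, -0.2], [-25.0, -15.8, -0.2], [-22.6, -15.0, -0.2], [-20.2, -14.3, -0.2]]
```

The grip hasn't slipped: the bar top in the tool frame is about −15 mm in both pictures. The tip's surface is at about 0.156 and its centre at about 0.155, while the collar is at 0.1537, so raise 1.5 mm.

Emit:
{"api": "carry_out", "payload": {"rows": [{"linear": [0, -0.8, 0], "angular": [0, 0, 0], "hand": 10}, {"linear": [0, -1.5, 0], "angular": [0, 0, 0], "hand": 10}, {"linear": [0, -1.5, 0], "angular": [0, 0, 0], "hand": 10}, {"linear": [0, -1.5, 0], "angular": [0, 0, 0], "hand": 10}, {"linear": [0, -1.5, 0], "angular": [0, 0, 0], "hand": 10}, {"linear": [0, -1.5, 0], "angular": [0, 0, 0], "hand": 10}]}}

```text
clock: 8.05
tool_pos: [0.5664, 0.0648, 0.1919]
tool_rot: [-0.707, 0.707, -0.002, 0.002]
force: [0.4, 0.3, -2.6]
gripper_width: 0.201
```

```bash
python3 st.py
python3 - <<'E'
from h import *
a=save('top','t6.png')['frame'][145:235,230:330,::-1]; b=save('side','s6.png')['frame'][160:270,265:365,::-1]
cv2.imwrite('pics/c6.png',cv2.hconcat([cv2.resize(a,(350,400),interpolation=2),cv2.resize(b,(364,400),interpolation=2)]))
c=save('wrist','w6.png'); P=bydepth(c,np.array([[321,v] for v in (212,216,220,224)]),c['mount'].astype(float)); print((P*1000).round(1).tolist())
E
```

```text
8.05 q [ 0.482  0.493 -0.9    1.8    0.439  1.062  0.984] v 0.004 F [ 0.41  0.29 -2.57] M [ 0.12 -0.14  0.01] w 17.52894994721574
pos [0.5664 0.0648 0.1919] zyaw 89.61 ydown [ 0. -0. -1.]
Ftool [0.41 2.57 0.29]
[[-26.7, -14.4, -0.2], [-24.3, -13.6, -0.2], [-22.7, -15.1, -0.2], [-20.7, -15.5, -0.2]]
```

View pics/c6.png

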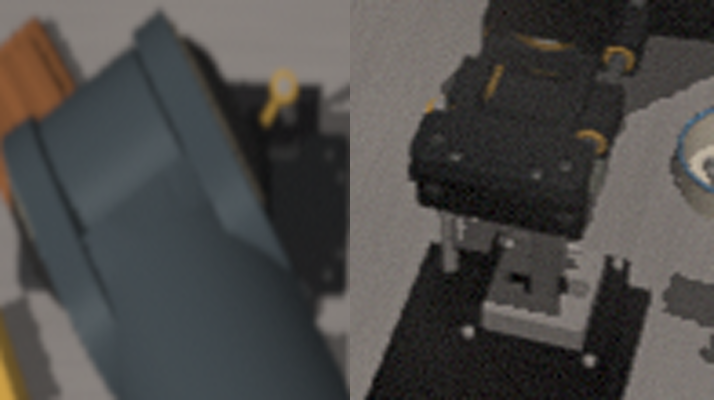

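The gauge is held still, the pointer hasn't moved in the top view, and the force is only the gauge's weight. Handing in.

Run:
```python
from station import job
print(job.hand_in())
```

```text
the job is handed in; nothing more can be done
None
```

I gripped the grey gauge in the small black fixture by its cross bar and turned it about 49° (0.86 rad) anticlockwise into the slot. I then drew it up 47.3 mm and handed it in, still gripped. The clock was at about 8 s, and no verdict came back.

**Last checks**
- **Height:** the collar should be at about 155.3 mm. The pointer tip's centre is at about 155 mm, good to 1–2 mm, so the gap should be well inside the 5 mm allowed.
- **Axis and tilt:** the tool was pointing straight down, within about 1 mm of the measured bore axis. The lower end should still be about 23 mm below the bore's mouth.
- **Forces:** after the turn the wrist force stayed under 2 N. During the lift it was only the gauge's weight, about 3 N, with no sign of pushing on the socket.
- **Grip:** the grip was set to 25 N. The bar's position in the fingers was the same before and after the lift, so there was no slip.

**Not confirmed directly**
- **Collar level:** the gripper hid the collar in both fixed views, so its height comes from the measured lift.
- **Tip height:** triangulation gave 155.8 mm, and depth gave about 155 mm after subtracting the pointer's estimated radius. I aimed between the two.
- **Pointer and bystanders:** I only checked by eye in the later pictures that the pointer had not moved. I did not re-measure the bystanders.

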